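# Put the scale weights on their rests

## Robot

A 6-joint arm with a two-finger parallel gripper is mounted at the origin on the work surface; the furniture and walls round the work are solid. World frame = base frame: x ahead of the robot, y to its left, z up, the work surface at z = 0. Lengths are in m, angles in rad, forces in N, time in s.
With the tool pointing down it reaches from about 0.375 to 0.9 m from the base axis. Payload 3.1 kg.
Tool frame: the origin (TCP) lies on the centre line of the jaws, within the pads' length; the fingertips stand 8 mm ahead of it and the grasp point (between the pads) lies 11 mm behind it; z points along the fingers, y is the line along which they close (so a half turn about z gives the same grasp; the last joint's range is limited). The gripper opens to 85 mm and grips with 20 to 120 N. Pads are 22 mm wide; open, the fingers measure 114 mm over their backs; the gripper's body (76 mm by 85 mm) begins 54 mm behind the grasp point. The pads swing forward as they close: fully open they stand 13 mm farther back than shut.
Start: joints at [0.995, 0.527, 1.433, -0, 1.181, -0.178], TCP at [0.242, 0.576, 0.239] pointing down, gripper open.
Joint ranges: [-3.08, 3.08], [-0.75, 2.2], [0.22, 2.44], [-1.43, 4.57], [0, 2.65], [-2.85, 2.85]. Speed limits (rad/s): [2.79, 2.79, 3.14, 3.14, 3.14, 3.14].

## Interface

Orientations are given as a unit quaternion [x, y, z, w].
In Python, from station import * gives the robot as it stands.
- The arm moves only by the tool play_rows, never from a script. Its argument "rows" is a list of rows, each a list of 3 entries, a list of its own where there are three numbers: the turn, a rotation vector about the tool's x, y, z in degrees, then the shift along the tool's x, y, z in mm, then the closure, from 0 (fully open) to 1 (shut). In form: [[[ax, ay, az], [dx, dy, dz], jaw], ...]. A call has 1 to 12 rows; each row shifts and turns the commanded pose from where the row before left it, along the tool's axes as they then stand; what a row does not reach is not made up. A row lasts 1/12 s, in which the tool goes at most 41.7 mm and 7.16 degrees, less where a joint would pass 70% of its speed; a pose out of reach is approached as far as the arm can. A call with a gripper value outside its range is refused whole. The fingers move at their own pace and stop on an object; "grip_force" is the grip in N (left out, the last holds). Time passes only in rows, so rows that do not move let the fingers close. It gives the time, the measured TCP pose, the force, the opening and the grip force at its end, in the units of the state.
- sense(): the state, without advancing time (a new reading comes with each control period).
- snapshot(name): name is "side" or "top"; returns (picture, depth): 400x640x3 uint8, red, green, blue; 400x640 float32, m along the optical axis (not along the pixel's ray), 0 where there is no reading.
- get_calibration(name): a dict with "vfov" (degrees; the focal length in pixels is half the picture's height over the tangent of half this angle, whatever the lens; pixels are square), "cx", "cy" (the principal point, pixels), "k1" (the pictures are not rectified: a ray, as slopes to the right and down, at radius r is drawn at 1 + k1 r^2 times it, then the intrinsics apply), "xyz" and "attitude" of the camera in the world. Camera axes: x right, y down, z forward; pixel columns grow to the right and rows downward; lengths in m; the calibration is good to about 2 mm. A picture is of the moment at which its call begins. get_calibration takes no time and is no camera call.
- sign_off(): hands the job in; it is judged then, once.
The state is a dict: "t": time; "q": joint angles; "qd": joint speeds; "tau": joint torques, N m; "tcp_pos": TCP position; "tool_rot": TCP orientation; "force": force on the tool from outside, world axes, zero at the start; "ft_torque": the same for the moment, N m; "finger_gap": opening from 0.0 (shut) to 1.0 (fully open); "gripper_force": force on a finger pad.
Only numpy, scipy, OpenCV 4.12 (cv2) and the standard library are available. Lean on these libraries where they do the work, as an engineer would, in place of code of your own. Each camera call takes 0.05 s, during which the arm holds its last target. There are 200 camera calls.

## Task

Put the four brass scale weights away, one after another from the largest to the smallest: stand each upright in the hollow of its own wooden rest, the largest weight in the largest rest and so on down to the smallest in the smallest. Set each one down gently rather than dropping it, and leave the two loose sweets lying among them where they are.

Things in the scene. Friction and masses are not known exactly. Their poses are not given: they have to be found in the camera images.
- weight_largest: the largest of the four brass scale weights, round and standing upright: a plain cylindrical body 47 mm in diameter and about 23 mm high, with a narrow neck and a small knob above it, 42 mm high in all, about 0.7 kg; origin at the centre of its underside, z up. Grip the body across its diameter from above.
- weight_second: the second largest of the four brass scale weights, round and standing upright: a plain cylindrical body 38 mm in diameter and about 19 mm high, with a narrow neck and a small knob above it, 34 mm high in all, about 0.5 kg; origin at the centre of its underside, z up. Grip the body across its diameter from above.
- weight_third: the third largest of the four brass scale weights, round and standing upright: a plain cylindrical body 31 mm in diameter and about 15 mm high, with a narrow neck and a small knob above it, 28 mm high in all, about 0.2 kg; origin at the centre of its underside, z up. Grip the body across its diameter from above.
- weight_smallest: the smallest of the four brass scale weights, round and standing upright: a plain cylindrical body 25 mm in diameter and about 12 mm high, with a narrow neck and a small knob above it, 23 mm high in all, about 0.1 kg; origin at the centre of its underside, z up. Grip the body across its diameter from above.
- rest_largest: the largest of the four round light-wood rests, fixed to the counter: outside diameter 89 mm, rim 6 mm high, with a round flat hollow 75 mm across whose floor is 3 mm above the counter; it belongs to the weight 47 mm in diameter; origin at the centre of its underside (on the counter), z up
- rest_second: the second largest of the four round light-wood rests, fixed to the counter: outside diameter 78 mm, rim 6 mm high, with a round flat hollow 64 mm across whose floor is 3 mm above the counter; it belongs to the weight 38 mm in diameter; origin at the centre of its underside (on the counter), z up
- rest_third: the third largest of the four round light-wood rests, fixed to the counter: outside diameter 68 mm, rim 6 mm high, with a round flat hollow 54 mm across whose floor is 3 mm above the counter; it belongs to the weight 31 mm in diameter; origin at the centre of its underside (on the counter), z up
- rest_smallest: the smallest of the four round light-wood rests, fixed to the counter: outside diameter 59 mm, rim 6 mm high, with a round flat hollow 45 mm across whose floor is 3 mm above the counter; it belongs to the weight 25 mm in diameter; origin at the centre of its underside (on the counter), z up
- sweet_a: a loose yellow twist-wrapped sweet, 20 x 51 x 18 mm, lying on the counter among the weights and rests; origin at the centre of its underside, y along its length; not to be disturbed
- sweet_b: a loose blue twist-wrapped sweet, 20 x 48 x 19 mm, lying on the counter among the weights and rests; origin at the centre of its underside, y along its length; not to be disturbed
Not all that is in view belongs to the job. What is shaped like the weight_third but black, purple or white is not meant.

How it is judged:
On the way, in this order (a step that is already met when the one before it is completed fails the run):
1. the largest weight stands released in the largest rest (horizontal distance between weight_largest and rest_largest below 0.0165 m and z of weight_largest in the frame of rest_largest below 0.0055 m and angle between weight_largest's own z axis and vertical below 0.1 rad and contact force between the fingers and weight_largest below 0.3 N and linear speed of weight_largest below 0.02 m/s), for 0.2 s.
2. the second largest weight stands released in the second largest rest (horizontal distance between weight_second and rest_second below 0.0155 m and z of weight_second in the frame of rest_second below 0.0055 m and angle between weight_second's own z axis and vertical below 0.1 rad and contact force between the fingers and weight_second below 0.3 N and linear speed of weight_second below 0.02 m/s), for 0.2 s.
3. the third largest weight stands released in the third largest rest (horizontal distance between weight_third and rest_third below 0.014 m and z of weight_third in the frame of rest_third below 0.0055 m and angle between weight_third's own z axis and vertical below 0.1 rad and contact force between the fingers and weight_third below 0.3 N and linear speed of weight_third below 0.02 m/s), for 0.2 s.
4. the smallest weight stands released in the smallest rest (horizontal distance between weight_smallest and rest_smallest below 0.0125 m and z of weight_smallest in the frame of rest_smallest below 0.0055 m and angle between weight_smallest's own z axis and vertical below 0.1 rad and contact force between the fingers and weight_smallest below 0.3 N and linear speed of weight_smallest below 0.02 m/s), for 0.2 s.
At the end, for the whole second after the job is handed in: Each weight stands upright (within 0.1 rad), released and at rest, flat on the floor (within 2.5 mm) of its own rest's hollow, anywhere in it (centres within 16.5, 15.5, 14 and 12.5 mm horizontally, largest to smallest) (all of step 1 and all of step 2 and all of step 3 and all of step 4); the robot touches nothing.
It fails at once if a weight is dropped or slammed into its rest (faster than 0.6 m/s within 2 cm above it) ((horizontal distance between weight_largest and rest_largest below 0.025 m and z of weight_largest in the frame of rest_largest below 0.02 m and linear speed of weight_largest above 0.6 m/s) or (horizontal distance between weight_second and rest_second below 0.025 m and z of weight_second in the frame of rest_second below 0.02 m and linear speed of weight_second above 0.6 m/s) or (horizontal distance between weight_third and rest_third below 0.025 m and z of weight_third in the frame of rest_third below 0.02 m and linear speed of weight_third above 0.6 m/s) or (horizontal distance between weight_smallest and rest_smallest below 0.025 m and z of weight_smallest in the frame of rest_smallest below 0.02 m and linear speed of weight_smallest above 0.6 m/s)).
It fails at once if the yellow sweet is moved more than 20 mm (distance of sweet_a from where it was at the start of the episode above 0.02 m).
It fails at once if the blue sweet is moved more than 20 mm (distance of sweet_b from where it was at the start of the episode above 0.02 m).
It also fails if it takes over 96 s, if anything falls off the work surface, if the arm or the gripper's body presses on something with over 40 N, if the wrist force passes 120 N, or if a joint passes its speed limit or range.

## Working session

There is one attempt and no reset: what is moved stays moved. The work goes in short steps, Python scripts to look and compute and a tool call to move; the robot and the scene stay as the last step left them, time stands still between calls to the robot, and variables do not carry over. Pictures are saved under pics/ and viewed, at most 14 in all, crops included, and the job is handed in when it is done.

Besides the shell and the picture viewer there is one more tool, called after "Request:" as name(argument=value, ...) on one line, values as JSON. play_rows: Moves the arm, as the interface text tells. Its arguments: {"type":"object","properties":{"rows":{"type":"array","items":{"type":"array"}},"grip_force":{"type":"number"}},"required":["rows"]}

```bash
mkdir -p pics; ls; python3 - <<'E'
from station import *
import cv2, numpy as np
for n in ("side","top"):
    p,d=snapshot(n); cv2.imwrite(f"pics/{n}0.png",p[...,::-1]); np.savez(f"{n}0.npz",p=p,d=d); print(get_calibration(n))
print(sense())
E
```

```text
pics
{'vfov': 54.62351466528219, 'cx': 316.16547340054683, 'cy': 199.02950881790562, 'k1': -0.06895897803919049, 'xyz': array([ 0.51183734, -0.68338037,  0.58794751]), 'attitude': array([ 0.89728504, -0.05350409,  0.02559806, -0.43744898])}
{'vfov': 51.40154711460951, 'cx': 319.43839889921776, 'cy': 201.79276588651763, 'k1': -0.07512038471458109, 'xyz': array([ 0.41055378, -0.00449914,  1.17460261]), 'attitude': array([-0.69372989,  0.7155454 , -0.04717847,  0.06714023])}
{'t': 0.1, 'q': array([ 9.94507286e-01,  5.28378895e-01,  1.43376851e+00, -8.97544067e-06,
        1.18142489e+00, -1.78498410e-01]), 'qd': array([ 8.86638106e-04, -1.93176505e-03, -3.38646915e-03, -2.70216880e-05,
        1.31832182e-03, -7.44056090e-05]), 'tau': array([-9.48575507e-04, -4.43305457e+01, -1.78585070e+01, -3.12117272e-04,
        3.88568529e-03,  2.03065063e-06]), 'tcp_pos': array([0.24173829, 0.57567191, 0.23842977]), 'tool_rot': array([ 1.97584774e-01,  9.80285304e-01, -9.21696723e-04, -3.60890592e-04]), 'force': array([-0.29935611, -0.24071527, -0.57112013]), 'ft_torque': array([ 0.00534073, -0.00947374,  0.03545241]), 'gripper_force': 0.0, 'finger_gap': 0.9967760439673311}
```

View pics/top0.png

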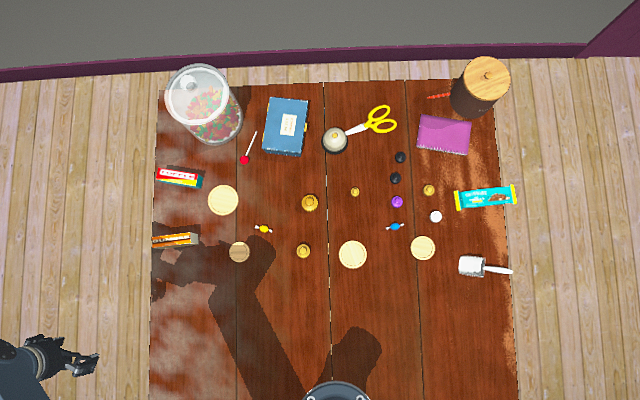

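View pics/side0.png

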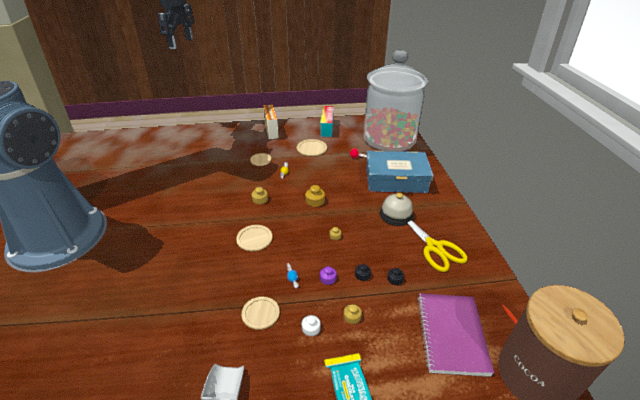

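Top view: brass pieces at (310,202) largest, (304,251), (429,190) and (355,192) smallest. Rests are at (223,200), (239,252), (353,254) and (423,247), and the sweets at (263,229) yellow and (395,226) blue. The side view shows the same layout, with the black, purple and white decoys at side pixels (363,271), (397,276), (328,275) and (311,325).

```bash
cat > h.py <<'E'
from station import *
import cv2, numpy as np
from scipy.spatial.transform import Rotation as R
def rays(n,uv):
    c=get_calibration(n); f=200/np.tan(np.radians(c['vfov']/2))
    K=np.array([[f,0,c['cx']],[0,f,c['cy']],[0,0,1]])
    s=cv2.undistortPoints(np.float64(uv).reshape(-1,1,2),K,np.array([c['k1'],0,0,0])).reshape(-1,2)
    return c['xyz'], s, R.from_quat(c['attitude'])
def plane(n,uv,z):
    o,s,r=rays(n,uv); d=r.apply(np.c_[s,np.ones(len(s))]); return o+d*((z-o[2])/d[:,2])[:,None]
def cloud(n,uv,dep):
    o,s,r=rays(n,uv); return o+r.apply(np.c_[s,np.ones(len(s))]*dep[:,None])
def blob(p,lo,hi,uv,rad=26):
    m=cv2.inRange(cv2.cvtColor(p,cv2.COLOR_RGB2HSV),lo,hi)
    k,l,st,ce=cv2.connectedComponentsWithStats(m)
    b=[i for i in range(1,k) if np.hypot(*(ce[i]-uv))<rad and st[i,4]>15]
    if not b: return None
    i=max(b,key=lambda i:st[i,4]); v,u=np.nonzero(l==i); return np.c_[u,v]
E
python3 - <<'E'
from h import *
for n in("top","side"):
    z=np.load(n+"0.npz"); p,d=z['p'],z['d']; hsv=cv2.cvtColor(p,cv2.COLOR_RGB2HSV)
    W={'top':[(310,202),(304,251),(429,190),(355,192)],'side':[(315,197),(260,196),(352,314),(336,234)]}[n]
    Q={'top':[(223,200),(353,254),(423,247),(239,252)],'side':[(312,148),(254,238),(261,312),(261,160)]}[n]
    S={'top':[(263,229),(395,226)],'side':[(284,170),(293,276)]}[n]
    for w in W:
        b=blob(p,(18,120,60),(30,255,255),w,12)
        if b is None: print(n,w,hsv[w[1],w[0]]);continue
        c=cloud(n,b,d[b[:,1],b[:,0]]); h=c[:,2].max(); k=c[c[:,2]>h-.004]
        print(n,'W',w,len(b),'knob',k.mean(0).round(4),'ext',np.ptp(c[c[:,2]>.006],axis=0).round(4),'mid',((c.max(0)+c.min(0))/2).round(4))
    for w in Q:
        b=blob(p,(12,40,80),(32,150,255),w,12)
        if b is None: print(n,w,hsv[w[1],w[0]]);continue
        hull=cv2.convexHull(b.astype(np.int32)); q=plane(n,hull.reshape(-1,2),.006)[:,:2]
        e=cv2.fitEllipse((q*1000).astype(np.float32)); cc=cloud(n,b,d[b[:,1],b[:,0]])
        print(n,'R',w,len(b),np.round(e[0],1),np.round(e[1],1),'z',np.median(cc[:,2]).round(4))
    for w in S:
        b=blob(p,(22,150,120),(32,255,255),w,12) if w is S[0] else blob(p,(98,120,90),(118,255,255),w,12)
        if b is None: print(n,w,hsv[w[1],w[0]]);continue
        c=cloud(n,b,d[b[:,1],b[:,0]]); print(n,'S',w,c.mean(0).round(4),c.min(0).round(4),c.max(0).round(4))
t=np.load("top0.npz")['p'][160:280,180:480,::-1]
cv2.imwrite("pics/crop1.png",cv2.resize(t,(750,300),interpolation=cv2.INTER_CUBIC))
E
```

```text
top W (310, 202) 216 knob [0.601  0.0542 0.0436] ext [0.0436 0.0427 0.0389] mid [0.5978 0.0535 0.0223]
top W (304, 251) 152 knob [0.4654 0.0751 0.0355] ext [0.0363 0.0339 0.0284] mid [0.4647 0.075  0.0176]
top W (429, 190) 102 knob [ 0.6261 -0.2841  0.029 ] ext [0.0284 0.0295 0.0229] mid [ 0.6245 -0.2858  0.0145]
top W (355, 192) 66 knob [ 0.6274 -0.0747  0.0254] ext [0.0236 0.0203 0.0195] mid [ 0.6277 -0.0748  0.0119]
top (223, 200) [ 28  59 247]
top R (353, 254) 587 [450.9 -61.5] [78.2 79.3] z 0.0036
top R (423, 247) 479 [ 463.  -257.9] [67.8 69.7] z 0.0036
top (239, 252) [ 17 103 183]
top S (263, 229) [0.5281 0.1813 0.0371] [ 0.4106 -0.0045 -0.0005] [0.54   0.1986 1.1746]
top S (395, 226) [ 0.5256 -0.1815  0.0122] [ 0.5166 -0.1959  0.0017] [ 0.5338 -0.1703  0.0201]
side W (315, 197) 338 knob [ 0.5118 -0.6834  0.5879] ext [0.1077 0.7552 0.5819] mid [ 0.5658 -0.2793  0.292 ]
side W (260, 196) 224 knob [0.4629 0.0751 0.0317] ext [0.037  0.035  0.0272] mid [0.4606 0.0946 0.0157]
side W (352, 314) 290 knob [ 0.6223 -0.2837  0.0271] ext [0.0303 0.0296 0.0236] mid [ 0.6245 -0.2769  0.0133]
side W (336, 234) 125 knob [ 0.5118 -0.6834  0.5879] ext [0.1249 0.6216 0.5814] mid [ 0.5759 -0.3622  0.2927]
side R (312, 148) 608 [638.7 282.4] [110.1 223.5] z 0.0021
side R (254, 238) 790 [449.5 -61. ] [79.8 85. ] z 0.0043
side R (261, 312) 1036 [ 461.  -257.2] [68.7 72.2] z 0.0032
side R (261, 160) 292 [483.2 268.7] [ 75.3 111.5] z 0.0025
side S (284, 170) [0.5284 0.1675 0.0239] [ 0.5118 -0.6834 -0.0025] [0.5373 0.2227 0.5879]
side S (293, 276) [ 0.5237 -0.1908  0.0195] [ 0.5118 -0.6834  0.0007] [ 0.5331 -0.173   0.5879]
```

View pics/crop1.png

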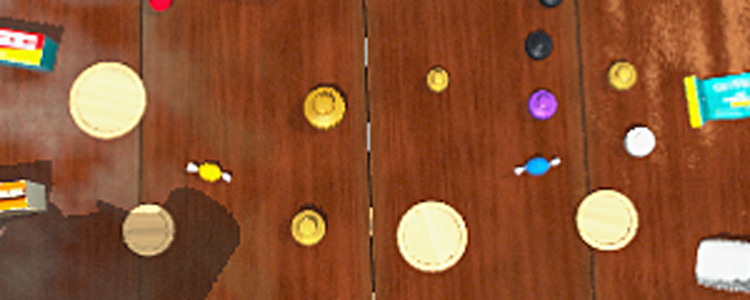

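Sizes confirm the brass pieces. In the crop, largest is at (324,106), second at (308,226), third at (622,74) and smallest at (437,78); black, purple and white pieces are decoys. The largest rest is at (108,100), smallest at (148,230), both still to be fixed once the shadow moves. I'll align the jaws with world y and go above the largest weight.

Request:
play_rows(rows=[[[0,0,-5.7],[0,0,0],0],[[0,0,-5.7],[0,0,0],0],[[0,0,-5.7],[0,0,0],0],[[0,0,-5.7],[0,0,0],0],[[0,0,0],[-20,-29,0],0],[[0,0,0],[-20,-29,0],0],[[0,0,0],[-20,-29,0],0],[[0,0,0],[-20,-29,0],0],[[0,0,0],[-20,-29,0],0],[[0,0,0],[-20,-29,0],0],[[0,0,0],[-20,-29,0],0],[[0,0,0],[-20,-29,0],0]], grip_force=50)

```text
t: 1.1
tcp_pos: [0.4025, 0.3426, 0.239]
tool_rot: [-0.0, 1.0, -0.0, -0.0]
force: [0.6, -0.4, 0.2]
finger_gap: 1.002
gripper_force: 0.0
```

Request:
play_rows(rows=[[[0,0,0],[-20,-29,0],0],[[0,0,0],[-20,-29,0],0],[[0,0,0],[-20,-29,0],0],[[0,0,0],[-20,-29,0],0],[[0,0,0],[-20,-29,0],0],[[0,0,0],[-20,-29,0],0],[[0,0,0],[-20,-29,0],0],[[0,0,0],[-20,-29,0],0],[[0,0,0],[-20,-29,0],0],[[0,0,0],[0,0,0],0],[[0,0,0],[0,0,0],0]])

```text
t: 2.02
tcp_pos: [0.5829, 0.0814, 0.2387]
tool_rot: [0.002, 1.0, 0.0, -0.0]
force: [0.3, 0.5, -0.4]
finger_gap: 0.997
gripper_force: 0.0
```

```bash
python3 - <<'E'
from h import *
s=sense(); print(s['t'],s['tcp_pos'].round(4),R.from_quat(s['tool_rot']).as_matrix().round(3).tolist(),s['force'])
for n in("top","side"):
    p,d=snapshot(n); hsv=cv2.cvtColor(p,cv2.COLOR_RGB2HSV); np.savez(n+"1.npz",p=p,d=d)
    Q={'top':[(223,200),(239,252)],'side':[(312,148),(261,160)]}[n]
    for w in Q:
        r=20
        # grow colour region from the centre of the disc
        m=np.zeros((402,642),np.uint8)
        cv2.floodFill(cv2.GaussianBlur(p,(3,3),0),m,w,0,(50,50,50),(50,50,50),4|cv2.FLOODFILL_FIXED_RANGE|cv2.FLOODFILL_MASK_ONLY|(255<<8))
        v,u=np.nonzero(m[1:-1,1:-1]); b=np.c_[u,v]
        hull=cv2.convexHull(b.astype(np.int32)); q=plane(n,hull.reshape(-1,2),.006)[:,:2]
        e=cv2.fitEllipse((q*1000).astype(np.float32)); cc=cloud(n,b,d[v,u])
        print(n,'R',w,hsv[w[1],w[0]],len(b),np.round(e[0],1),np.round(e[1],1),'z',np.median(cc[:,2]).round(4))
p=np.load("side1.npz")['p']; cv2.imwrite("pics/s1.png",p[...,::-1])
E
```

```text
2.0167 [0.5829 0.0814 0.2387] [[-1.0, 0.003, -0.001], [0.003, 1.0, 0.0], [0.001, 0.0, -1.0]] [ 0.28197797  0.53455438 -0.36935644]
top R (223, 200) [ 27  65 247] 508 [619.1 312.1] [71.3 87.5] z 0.0036
top R (239, 252) [102  64 107] 25481 [ 8155.1 -3349.2] [ 1360.6 16058. ] z 0.7547
side R (312, 148) [ 21  79 244] 361 [615.2 307. ] [85.9 89.8] z 0.0029
side R (261, 160) [ 20  81 235] 182 [464.5 258.5] [56.9 59.7] z 0.0037
```

Side view gives rest_largest at (0.616, 0.307) with diameter ~88 and rest_smallest at (0.466, 0.258) with diameter ~58, both matching the stated sizes. Now descending on the largest weight.

Request:
play_rows(rows=[[[0,0,0],[-9,-14,20],0],[[0,0,0],[-8,-14,20],0],[[0,0,0],[0,0,30],0],[[0,0,0],[0,0,30],0],[[0,0,0],[0,0,30],0],[[0,0,0],[0,0,30],0],[[0,0,0],[0,0,20],0],[[0,0,0],[0,0,15],0],[[0,0,0],[0,0,0],0],[[0,0,0],[0,0,0],0]])

```text
t: 2.95
tcp_pos: [0.5978, 0.0567, 0.0438]
tool_rot: [-0.001, 1.0, 0.0, -0.001]
force: [-0.4, -0.3, 0.7]
finger_gap: 1.002
gripper_force: 0.0
```

```bash
python3 - <<'E'
from h import *
p,d=snapshot("side"); cv2.imwrite("pics/s2.png",cv2.resize(p[100:260,200:440,::-1],(720,480),interpolation=cv2.INTER_CUBIC))
E
```

```text
(no output)
```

View pics/s2.png

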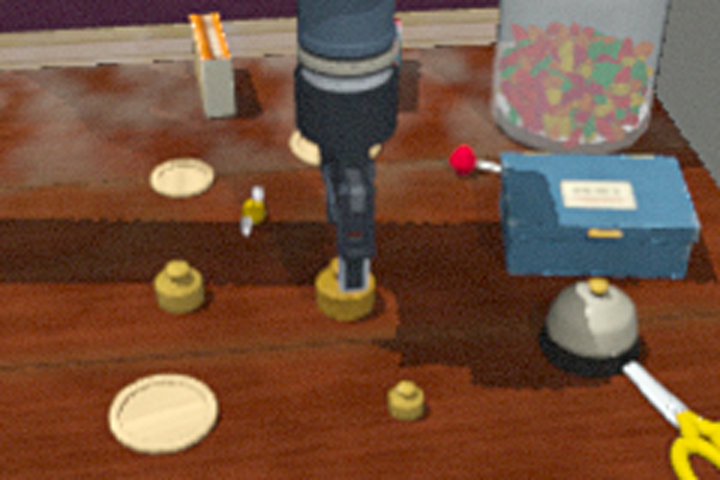

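The near finger stands over the largest weight at crop (350,275), weight at (346,290); alignment is consistent. Lowering and closing.

Request:
play_rows(rows=[[[0,0,0],[0,-1,12],0],[[0,0,0],[0,-1,12],0],[[0,0,0],[0,0,10],0],[[0,0,0],[0,0,0],0],[[0,0,0],[0,0,0],0],[[0,0,0],[0,0,0],1],[[0,0,0],[0,0,0],1],[[0,0,0],[0,0,0],1],[[0,0,0],[0,0,0],1],[[0,0,0],[0,0,0],1],[[0,0,0],[0,0,0],1]], grip_force=60)

```text
t: 3.92
tcp_pos: [0.5997, 0.0545, 0.0117]
tool_rot: [0.001, 1.0, 0.001, 0.001]
force: [-0.6, 4.0, 4.7]
finger_gap: 0.524
gripper_force: 60.8
```

Request:
play_rows(rows=[[[0,0,0],[0,0,-10],1],[[0,0,0],[0,0,-20],1],[[0,0,0],[0,0,-25],1],[[0,0,0],[0,0,-25],1],[[0,0,0],[-2,20,0],1],[[0,0,0],[-3,40,0],1],[[0,0,0],[-3,40,0],1],[[0,0,0],[-3,40,0],1],[[0,0,0],[-3,40,0],1],[[0,0,0],[-2,40,0],1],[[0,0,0],[-1,30,0],1],[[0,0,0],[0,0,0],1]])

```text
t: 4.92
tcp_pos: [0.6144, 0.3103, 0.0893]
tool_rot: [-0.003, 1.0, 0.002, -0.0]
force: [1.0, 0.8, -8.2]
finger_gap: 0.521
gripper_force: 64.3
```

Request:
play_rows(rows=[[[0,0,0],[0,2,10],1],[[0,0,0],[0,0,20],1],[[0,0,0],[0,0,15],1],[[0,0,0],[0,0,8],1],[[0,0,0],[0,0,0],1],[[0,0,0],[0,0,0],1]])

```text
t: 5.42
tcp_pos: [0.6154, 0.304, 0.0359]
tool_rot: [0.001, 1.0, -0.001, -0.001]
force: [-0.3, 0.1, -8.9]
finger_gap: 0.522
gripper_force: 64.3
```

```bash
python3 - <<'E'
from h import *
p,d=snapshot("side"); cv2.imwrite("pics/s3.png",cv2.resize(p[80:220,220:420,::-1],(800,560),interpolation=cv2.INTER_CUBIC))
E
```

```text
(no output)
```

View pics/s3.png

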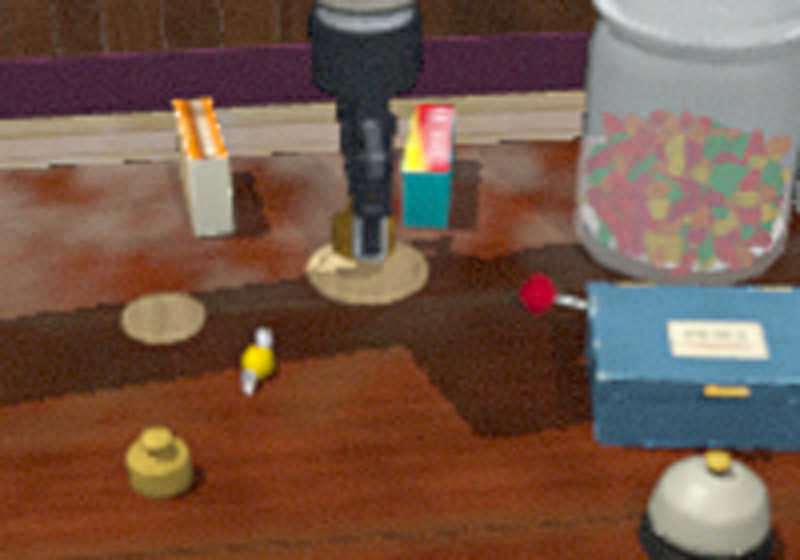

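The weight at crop (363,235) hangs upright over the rest centred at (368,272). Lowering gently.

Request:
play_rows(rows=[[[0,0,0],[0,2,6],1],[[0,0,0],[0,0,6],1],[[0,0,0],[0,0,5],1],[[0,0,0],[0,0,2],1],[[0,0,0],[0,0,1],1],[[0,0,0],[0,0,0],1],[[0,0,0],[0,0,0],1]])

```text
t: 6.05
tcp_pos: [0.6162, 0.3073, 0.0173]
tool_rot: [-0.0, 1.0, 0.0, 0.0]
force: [-0.2, 0.4, -8.2]
finger_gap: 0.518
gripper_force: 64.3
```

Request:
play_rows(rows=[[[0,0,0],[0,0,1],1],[[0,0,0],[0,0,1],1],[[0,0,0],[0,0,0.5],1],[[0,0,0],[0,0,0],1],[[0,0,0],[0,0,0],1]])

```text
t: 6.47
tcp_pos: [0.6162, 0.3073, 0.0149]
tool_rot: [-0.0, 1.0, 0.0, 0.0]
force: [-0.8, 0.5, -8.1]
finger_gap: 0.52
gripper_force: 64.3
```

Request:
play_rows(rows=[[[0,0,0],[0,0,0.5],1],[[0,0,0],[0,0,0.5],1],[[0,0,0],[0,0,0],1],[[0,0,0],[0,0,0],1]])

```text
t: 6.8
tcp_pos: [0.6162, 0.3073, 0.0148]
tool_rot: [-0.0, 1.0, 0.0, 0.0]
force: [-1.7, -1.0, 0.6]
finger_gap: 0.525
gripper_force: 65.2
```

Touched down. Release, rise, and look while heading for the second weight (0.464, 0.075).

Request:
play_rows(rows=[[[0,0,0],[0,0,0],0.3],[[0,0,0],[0,0,0],0.2],[[0,0,0],[0,0,0],0.1],[[0,0,0],[0,0,0],0.1],[[0,0,0],[0,0,-5],0.1],[[0,0,0],[0,0,-15],0],[[0,0,0],[0,0,-30],0],[[0,0,0],[0,0,-40],0],[[0,0,0],[0,0,-20],0],[[0,0,0],[0,0,0],0]])

```text
t: 7.63
tcp_pos: [0.6205, 0.3087, 0.1319]
tool_rot: [-0.0, 1.0, 0.002, 0.007]
force: [0.5, 0.6, 0.4]
finger_gap: 1.001
gripper_force: 0.0
```

Request:
play_rows(rows=[[[0,0,0],[10,-15,0],0],[[0,0,0],[20,-30,0],0],[[0,0,0],[20,-30,0],0],[[0,0,0],[20,-30,0],0],[[0,0,0],[20,-30,0],0],[[0,0,0],[20,-30,0],0],[[0,0,0],[20,-30,0],0],[[0,0,0],[16,-25,0],0],[[0,0,0],[6,-12,0],0],[[0,0,0],[0,0,0],0],[[0,0,0],[0,0,0],0]])

```text
t: 8.55
tcp_pos: [0.4644, 0.0747, 0.1244]
tool_rot: [0.001, 1.0, 0.0, 0.001]
force: [0.1, 0.8, -0.3]
finger_gap: 1.002
gripper_force: 0.0
```

```bash
python3 - <<'E'
from h import *
s=sense(); print(s['t'],s['tcp_pos'].round(4))
p,d=snapshot("top"); np.savez("top2.npz",p=p,d=d)
b=blob(p,(18,120,60),(30,255,255),(215,200),15)
if b is not None:
    c=cloud("top",b,d[b[:,1],b[:,0]]); k=c[c[:,2]>c[:,2].max()-.004]; print(k.mean(0).round(4),((c.max(0)+c.min(0))/2).round(4))
a=cv2.resize(p[150:290,150:350,::-1],(800,560),interpolation=cv2.INTER_CUBIC); cv2.imwrite("pics/t2.png",a)
E
```

```text
8.55 [0.4644 0.0747 0.1244]
[0.6156 0.3054 0.0456] [0.6162 0.3038 0.0253]
```

View pics/t2.png

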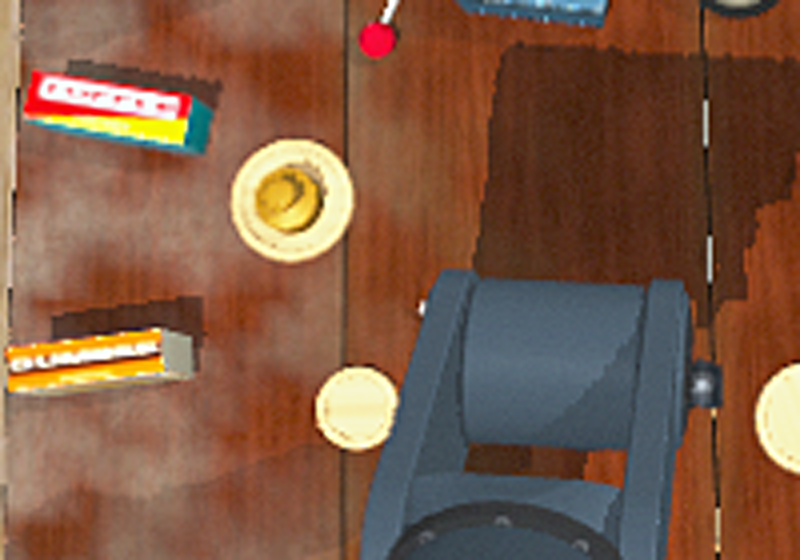

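The largest weight stands centred in its rest, at crop (288,198), rest centre (292,201). Now the second.

Request:
play_rows(rows=[[[0,0,0],[0,0,20],0],[[0,0,0],[0,0,30],0],[[0,0,0],[0,0,30],0],[[0,0,0],[0,0,20],0],[[0,0,0],[0,0,10],0],[[0,0,0],[0,0,4],0],[[0,0,0],[0,0,0],0],[[0,0,0],[0,0,0],0]])

```text
t: 9.27
tcp_pos: [0.4649, 0.0756, 0.0103]
tool_rot: [-0.0, 1.0, -0.0, 0.001]
force: [0.3, -0.3, -0.1]
finger_gap: 1.001
gripper_force: 0.0
```

Request:
play_rows(rows=[[[0,0,0],[0,0,0],1],[[0,0,0],[0,0,0],1],[[0,0,0],[0,0,0],1],[[0,0,0],[0,0,0],1],[[0,0,0],[0,0,0],1],[[0,0,0],[0,0,0],1],[[0,0,0],[0,0,0],1],[[0,0,0],[0,0,0],1]])

```text
t: 9.93
tcp_pos: [0.4645, 0.0755, 0.0109]
tool_rot: [0.0, 1.0, 0.0, 0.001]
force: [-0.0, 1.5, 8.7]
finger_gap: 0.413
gripper_force: 59.2
```

Request:
play_rows(rows=[[[0,0,0],[0,0,0],0.4],[[0,0,0],[0,0,-3],0.4],[[0,0,0],[0,0,0],0.4],[[0,0,0],[0,0,0],1],[[0,0,0],[0,0,0],1],[[0,0,0],[0,0,0],1],[[0,0,0],[0,0,0],1],[[0,0,0],[0,0,0],1]])

```text
t: 10.6
tcp_pos: [0.4642, 0.0753, 0.0133]
tool_rot: [0.0, 1.0, 0.0, 0.0]
force: [-0.7, 1.5, 6.5]
finger_gap: 0.411
gripper_force: 59.3
```

The vertical force is just the pads' swing, not counter contact. Lift and carry to rest_second (0.450, -0.061).

Request:
play_rows(rows=[[[0,0,0],[0,0,-10],1],[[0,0,0],[0,0,-20],1],[[0,0,0],[0,0,-20],1],[[0,0,0],[2,-20,0],1],[[0,0,0],[3,-30,0],1],[[0,0,0],[3,-30,0],1],[[0,0,0],[3,-30,0],1],[[0,0,0],[3,-26,0],1],[[0,0,0],[0,0,0],1],[[0,0,0],[0,0,0],1]])

```text
t: 11.43
tcp_pos: [0.4498, -0.0622, 0.0627]
tool_rot: [0.002, 1.0, 0.0, -0.0]
force: [-0.4, 0.5, -5.7]
finger_gap: 0.408
gripper_force: 61.9
```

Request:
play_rows(rows=[[[0,0,0],[0,0,15],1],[[0,0,0],[0,0,15],1],[[0,0,0],[0,0,8],1],[[0,0,0],[0,0,4],1],[[0,0,0],[0,0,2],1],[[0,0,0],[0,0,0],1],[[0,0,0],[0,0,0],1]])

```text
t: 12.02
tcp_pos: [0.4503, -0.0605, 0.0191]
tool_rot: [-0.0, 1.0, -0.0, 0.0]
force: [-0.2, -0.4, -5.1]
finger_gap: 0.41
gripper_force: 61.9
```

Request:
play_rows(rows=[[[0,0,0],[0,0,1],1],[[0,0,0],[0,0,1],1],[[0,0,0],[0,0,0.5],1],[[0,0,0],[0,0,0.5],1],[[0,0,0],[0,0,0],1],[[0,0,0],[0,0,0],1]])

```text
t: 12.52
tcp_pos: [0.4503, -0.0608, 0.0164]
tool_rot: [-0.0, 1.0, -0.0, 0.0]
force: [-0.6, 0.6, 3.6]
finger_gap: 0.405
gripper_force: 62.8
```

Touched down. Release, rise, go to the third weight (0.624, -0.284).

Request:
play_rows(rows=[[[0,0,0],[0,0,0],0.4],[[0,0,0],[0,0,0],0.3],[[0,0,0],[0,0,0],0.2],[[0,0,0],[0,0,0],0.2],[[0,0,0],[0,0,-5],0.2],[[0,0,0],[0,0,-15],0.1],[[0,0,0],[0,0,-30],0.1],[[0,0,0],[0,0,-40],0.1],[[0,0,0],[0,0,-20],0.1],[[0,0,0],[0,0,0],0.1]])

```text
t: 13.35
tcp_pos: [0.4526, -0.0616, 0.1299]
tool_rot: [-0.0, 1.0, -0.002, 0.004]
force: [1.0, -0.2, -1.0]
finger_gap: 0.902
gripper_force: 0.0
```

Request:
play_rows(rows=[[[0,0,0],[-12,-16,0],0.1],[[0,0,0],[-22,-28,0],0.1],[[0,0,0],[-22,-28,0],0.1],[[0,0,0],[-22,-28,0],0.1],[[0,0,0],[-22,-28,0],0.1],[[0,0,0],[-22,-28,0],0.1],[[0,0,0],[-22,-28,0],0.1],[[0,0,0],[-20,-26,0],0.1],[[0,0,0],[-10,-14,0],0.1],[[0,0,0],[0,0,0],0.1],[[0,0,0],[0,0,0],0.1]])

```text
t: 14.27
tcp_pos: [0.6235, -0.2849, 0.1243]
tool_rot: [0.001, 1.0, 0.001, -0.001]
force: [-0.5, 0.3, 0.2]
finger_gap: 0.907
gripper_force: 0.0
```

```bash
python3 - <<'E'
from h import *
s=sense(); print(s['t'],s['tcp_pos'].round(4))
p,d=snapshot("top")
b=blob(p,(18,120,60),(30,255,255),(353,252),15)
if b is not None:
    c=cloud("top",b,d[b[:,1],b[:,0]]); k=c[c[:,2]>c[:,2].max()-.004]; print(k.mean(0).round(4),((c.max(0)+c.min(0))/2).round(4))
a=cv2.resize(p[150:290,300:500,::-1],(800,560),interpolation=cv2.INTER_CUBIC); cv2.imwrite("pics/t3.png",a)
E
```

```text
14.2667 [ 0.6235 -0.2849  0.1243]
```

View pics/t3.png

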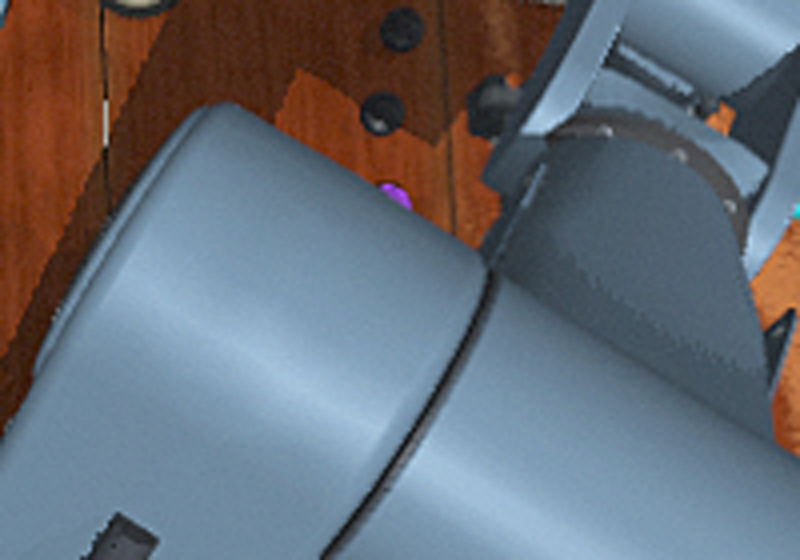

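The arm hides the second rest in the top view, so I check from the side.

```bash
python3 - <<'E'
from h import *
p,d=snapshot("side")
a=cv2.resize(p[180:350,200:440,::-1],(800,567),interpolation=cv2.INTER_CUBIC); cv2.imwrite("pics/s4.png",a)
E
```

```text
(no output)
```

View pics/s4.png

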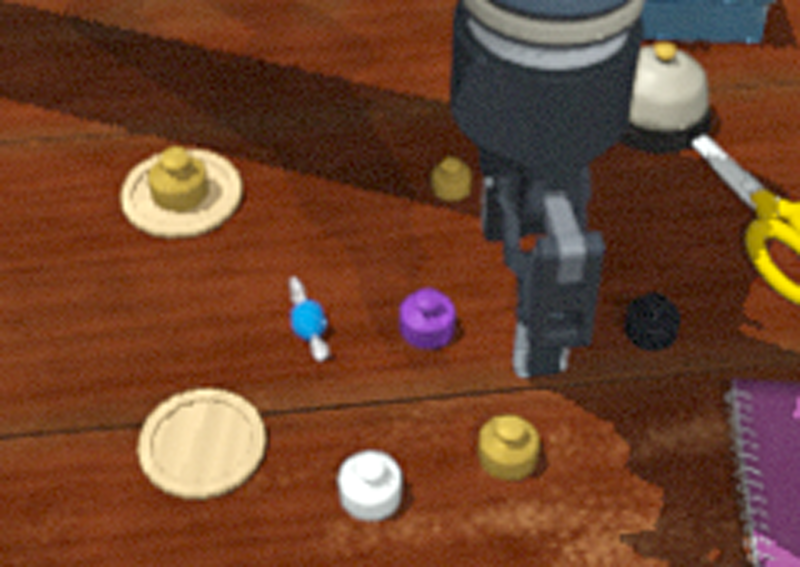

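The second weight stands in its rest (crop (178,180) in rest (181,190)); the brass third is at (508,447) below the gripper, the decoys untouched.

Request:
play_rows(rows=[[[0,0,0],[-1,0,20],0.2],[[0,0,0],[0,0,30],0.2],[[0,0,0],[0,0,30],0.2],[[0,0,0],[0,0,18],0.2],[[0,0,0],[0,0,9],0.2],[[0,0,0],[0,0,4],0.2],[[0,0,0],[0,0,0],0.2],[[0,0,0],[0,0,0],0.2]])

```text
t: 15.03
tcp_pos: [0.6258, -0.2847, 0.016]
tool_rot: [-0.0, 1.0, -0.0, 0.001]
force: [-0.2, -0.6, -0.9]
finger_gap: 0.804
gripper_force: 0.0
```

Request:
play_rows(rows=[[[0,0,0],[0,0,0],1],[[0,0,0],[0,0,0],1],[[0,0,0],[0,0,0],1],[[0,0,0],[0,0,0],1],[[0,0,0],[0,0,0],1],[[0,0,0],[0,0,0],1],[[0,0,0],[0,0,0],1],[[0,0,0],[0,0,0],1]], grip_force=40)

```text
t: 15.7
tcp_pos: [0.6258, -0.2849, 0.0163]
tool_rot: [-0.0, 1.0, -0.0, 0.001]
force: [-0.8, 1.8, 6.0]
finger_gap: 0.331
gripper_force: 39.3
```

Grip is a little high on the 15 mm body; regrip 4 mm lower.

Request:
play_rows(rows=[[[0,0,0],[0,0,0],0.5],[[0,0,0],[0,0,0],0.4],[[0,0,0],[0,0,4],0.4],[[0,0,0],[0,0,0],0.4],[[0,0,0],[0,0,0],0.4],[[0,0,0],[0,0,0],1],[[0,0,0],[0,0,0],1],[[0,0,0],[0,0,0],1],[[0,0,0],[0,0,0],1],[[0,0,0],[0,0,0],1],[[0,0,0],[0,0,0],1]])

```text
t: 16.62
tcp_pos: [0.6252, -0.2849, 0.0108]
tool_rot: [-0.0, 1.0, -0.0, 0.0]
force: [0.1, -0.6, -0.9]
finger_gap: 0.335
gripper_force: 39.8
```

Request:
play_rows(rows=[[[0,0,0],[0,0,-10],1],[[0,0,0],[0,0,-25],1],[[0,0,0],[0,0,-30],1],[[0,0,0],[0,0,-10],1],[[0,0,0],[15,3,0],1],[[0,0,0],[30,5,0],1],[[0,0,0],[30,5,0],1],[[0,0,0],[30,5,0],1],[[0,0,0],[30,5,0],1],[[0,0,0],[28,4,0],1],[[0,0,0],[0,0,0],1],[[0,0,0],[0,0,0],1]])

```text
t: 17.62
tcp_pos: [0.4606, -0.2571, 0.0859]
tool_rot: [0.001, 1.0, 0.001, -0.001]
force: [0.6, -0.2, -1.4]
finger_gap: 0.332
gripper_force: 39.9
```

Request:
play_rows(rows=[[[0,0,0],[0,0,20],1],[[0,0,0],[0,0,25],1],[[0,0,0],[0,0,15],1],[[0,0,0],[0,0,5],1],[[0,0,0],[0,0,2],1],[[0,0,0],[0,0,0],1],[[0,0,0],[0,0,0],1]])

```text
t: 18.2
tcp_pos: [0.4632, -0.2584, 0.0195]
tool_rot: [-0.0, 1.0, -0.001, 0.001]
force: [-0.1, 0.0, -1.8]
finger_gap: 0.335
gripper_force: 39.9
```

Needs about 5–6 mm more (grip at 0.011, floor +3).

Request:
play_rows(rows=[[[0,0,0],[0,0,2],1],[[0,0,0],[0,0,1],1],[[0,0,0],[0,0,1],1],[[0,0,0],[0,0,0.5],1],[[0,0,0],[0,0,0],1],[[0,0,0],[0,0,0],1]])

```text
t: 18.7
tcp_pos: [0.4622, -0.2578, 0.0144]
tool_rot: [-0.0, 1.0, -0.0, 0.0]
force: [0.6, -0.1, -2.5]
finger_gap: 0.337
gripper_force: 39.9
```

Request:
play_rows(rows=[[[0,0,0],[0,0,0.5],1],[[0,0,0],[0,0,0.5],1],[[0,0,0],[0,0,0],1],[[0,0,0],[0,0,0],1]])

```text
t: 19.03
tcp_pos: [0.4622, -0.2578, 0.0137]
tool_rot: [-0.0, 1.0, -0.0, 0.0]
force: [-0.7, 0.2, 4.6]
finger_gap: 0.336
gripper_force: 40.5
```

Contact. Release, rise, move to the smallest (0.627, -0.075).

Request:
play_rows(rows=[[[0,0,0],[0,0,0],0.5],[[0,0,0],[0,0,0],0.4],[[0,0,0],[0,0,0],0.3],[[0,0,0],[0,0,0],0.3],[[0,0,0],[0,0,-5],0.3],[[0,0,0],[0,0,-15],0.3],[[0,0,0],[0,0,-30],0.3],[[0,0,0],[0,0,-40],0.3],[[0,0,0],[0,0,-20],0.3],[[0,0,0],[0,0,0],0.3]])

```text
t: 19.87
tcp_pos: [0.4647, -0.2597, 0.1281]
tool_rot: [-0.0, 1.0, -0.003, 0.004]
force: [-0.7, -0.1, 1.1]
finger_gap: 0.699
gripper_force: 0.0
```

Request:
play_rows(rows=[[[0,0,0],[-12,13,0],0.3],[[0,0,0],[-22,25,0],0.3],[[0,0,0],[-22,25,0],0.3],[[0,0,0],[-22,25,0],0.3],[[0,0,0],[-22,25,0],0.3],[[0,0,0],[-22,25,0],0.3],[[0,0,0],[-22,25,0],0.3],[[0,0,0],[-20,20,0],0.3],[[0,0,0],[0,0,0],0.3],[[0,0,0],[0,0,0],0.3]])

```text
t: 20.7
tcp_pos: [0.6263, -0.0732, 0.1223]
tool_rot: [-0.002, 1.0, 0.0, -0.001]
force: [-0.1, 0.1, 0.4]
finger_gap: 0.703
gripper_force: 0.0
```

```bash
python3 - <<'E'
from h import *
p,d=snapshot("side")
a=cv2.resize(p[180:350,200:440,::-1],(800,567),interpolation=cv2.INTER_CUBIC); cv2.imwrite("pics/s5.png",a)
E
```

```text
(no output)
```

View pics/s5.png

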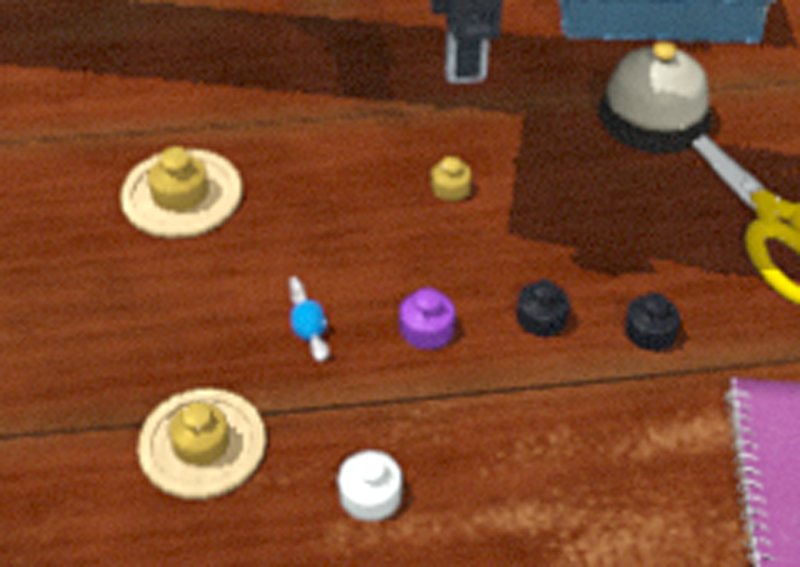

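The third weight stands centred in its rest (crop (199,435) in (202,442)), and the sweet and decoys are undisturbed. Now the smallest at (451,180).

Request:
play_rows(rows=[[[0,0,0],[0,-1,20],0.3],[[0,0,0],[0,0,30],0.3],[[0,0,0],[0,0,30],0.3],[[0,0,0],[0,0,18],0.3],[[0,0,0],[0,0,9],0.3],[[0,0,0],[0,0,4],0.3],[[0,0,0],[0,0,0],0.3],[[0,0,0],[0,0,0],0.3]])

```text
t: 21.42
tcp_pos: [0.6266, -0.0765, 0.0132]
tool_rot: [0.0, 1.0, -0.0, 0.001]
force: [-1.0, -0.5, -0.2]
finger_gap: 0.702
gripper_force: 0.0
```

Request:
play_rows(rows=[[[0,0,0],[0,1,2],0.3],[[0,0,0],[0,0,0],0.4],[[0,0,0],[0,0,0],1],[[0,0,0],[0,0,0],1],[[0,0,0],[0,0,0],1],[[0,0,0],[0,0,0],1],[[0,0,0],[0,0,0],1],[[0,0,0],[0,0,0],1],[[0,0,0],[0,0,0],1],[[0,0,0],[0,0,0],1]], grip_force=30)

```text
t: 22.25
tcp_pos: [0.6265, -0.0747, 0.0111]
tool_rot: [-0.0, 1.0, -0.0, 0.0]
force: [-0.3, 1.0, 5.6]
finger_gap: 0.269
gripper_force: 29.5
```

Request:
play_rows(rows=[[[0,0,0],[0,0,-10],1],[[0,0,0],[0,0,-25],1],[[0,0,0],[0,0,-30],1],[[0,0,0],[0,0,-15],1],[[0,0,0],[7,15,0],1],[[0,0,0],[14,29,0],1],[[0,0,0],[14,29,0],1],[[0,0,0],[14,29,0],1],[[0,0,0],[14,29,0],1],[[0,0,0],[14,29,0],1],[[0,0,0],[14,29,0],1],[[0,0,0],[14,29,0],1]])

```text
t: 23.25
tcp_pos: [0.5185, 0.1449, 0.0895]
tool_rot: [-0.0, 1.0, -0.0, -0.001]
force: [0.6, 0.4, -0.4]
finger_gap: 0.265
gripper_force: 29.7
```

Request:
play_rows(rows=[[[0,0,0],[14,29,0],1],[[0,0,0],[14,29,0],1],[[0,0,0],[14,29,0],1],[[0,0,0],[14,28,0],1],[[0,0,0],[0,0,0],1],[[0,0,0],[0,0,0],1],[[0,0,0],[0,0,15],1],[[0,0,0],[0,0,20],1],[[0,0,0],[0,0,15],1],[[0,0,0],[0,0,8],1],[[0,0,0],[0,0,0],1],[[0,0,0],[0,0,0],1]])

```text
t: 24.25
tcp_pos: [0.4652, 0.2575, 0.032]
tool_rot: [0.0, 1.0, -0.0, -0.001]
force: [0.3, -0.5, -1.6]
finger_gap: 0.275
gripper_force: 29.8
```

```bash
python3 - <<'E'
from h import *
p,d=snapshot("side")
cv2.imwrite("pics/s6.png",cv2.resize(p[100:220,200:380,::-1],(800,533),interpolation=cv2.INTER_CUBIC))
E
```

```text
(no output)
```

View pics/s6.png

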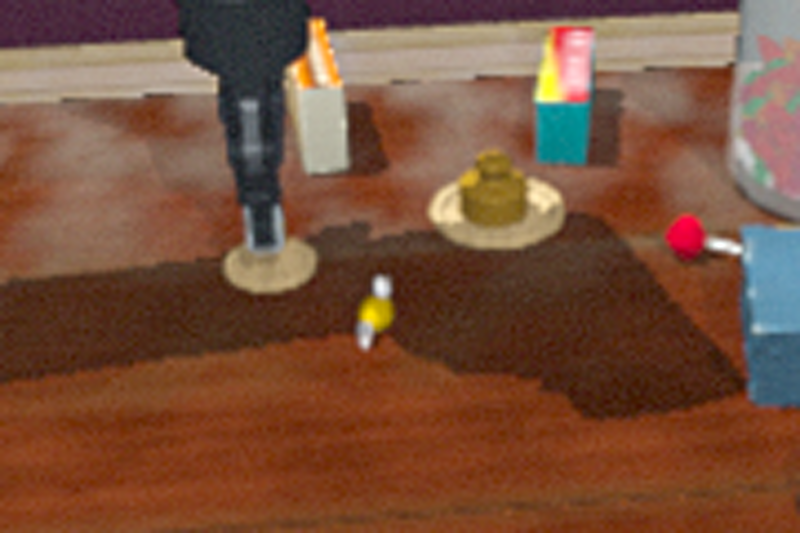

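The gripper at crop (263,240) hangs over the smallest rest (270,265), clear of the sweet and the box. Lowering.

Request:
play_rows(rows=[[[0,0,0],[0,0,6],1],[[0,0,0],[0,0,5],1],[[0,0,0],[0,0,3],1],[[0,0,0],[0,0,2],1],[[0,0,0],[0,0,1],1],[[0,0,0],[0,0,0],1],[[0,0,0],[0,0,0],1]])

```text
t: 24.88
tcp_pos: [0.4651, 0.2583, 0.0153]
tool_rot: [-0.0, 1.0, -0.0, 0.0]
force: [0.3, 0.5, -0.9]
finger_gap: 0.271
gripper_force: 29.8
```

Request:
play_rows(rows=[[[0,0,0],[0,0,0.5],1],[[0,0,0],[0,0,0.5],1],[[0,0,0],[0,0,0.5],1],[[0,0,0],[0,0,0],1],[[0,0,0],[0,0,0],1]])

```text
t: 25.3
tcp_pos: [0.4653, 0.2583, 0.0141]
tool_rot: [-0.0, 1.0, 0.0, 0.0]
force: [-0.6, 0.0, 4.1]
finger_gap: 0.268
gripper_force: 30.1
```

Contact. Release, rise and withdraw.

Request:
play_rows(rows=[[[0,0,0],[0,0,0],0.6],[[0,0,0],[0,0,0],0.5],[[0,0,0],[0,0,0],0.45],[[0,0,0],[0,0,0],0.45],[[0,0,0],[0,0,-5],0.45],[[0,0,0],[0,0,-15],0.45],[[0,0,0],[0,0,-30],0.45],[[0,0,0],[0,0,-40],0.45],[[0,0,0],[0,0,-30],0.45],[[0,0,0],[0,0,-30],0.45]])

```text
t: 26.13
tcp_pos: [0.465, 0.2582, 0.1658]
tool_rot: [-0.0, 1.0, 0.0, 0.0]
force: [1.5, 0.2, 0.6]
finger_gap: 0.547
gripper_force: 0.0
```

Request:
play_rows(rows=[[[0,0,0],[-10,-30,0],0.45],[[0,0,0],[-10,-30,0],0.45],[[0,0,0],[-10,-30,0],0.45],[[0,0,0],[-10,-30,0],0.45],[[0,0,0],[-10,-30,0],0.45],[[0,0,0],[0,-30,0],0.45],[[0,0,0],[0,-30,0],0.45],[[0,0,0],[0,0,0],0.45],[[0,0,0],[0,0,0],0.45],[[0,0,0],[0,0,0],0.45]])

```text
t: 26.97
tcp_pos: [0.5149, 0.0484, 0.164]
tool_rot: [0.0, 1.0, 0.0, -0.0]
force: [-0.2, 0.6, -0.6]
finger_gap: 0.55
gripper_force: 0.0
```

```bash
python3 - <<'E'
from h import *
p,d=snapshot("side")
cv2.imwrite("pics/s7.png",cv2.resize(p[100:350,180:420,::-1],(576,600),interpolation=cv2.INTER_CUBIC))
E
```

```text
(no output)
```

View pics/s7.png

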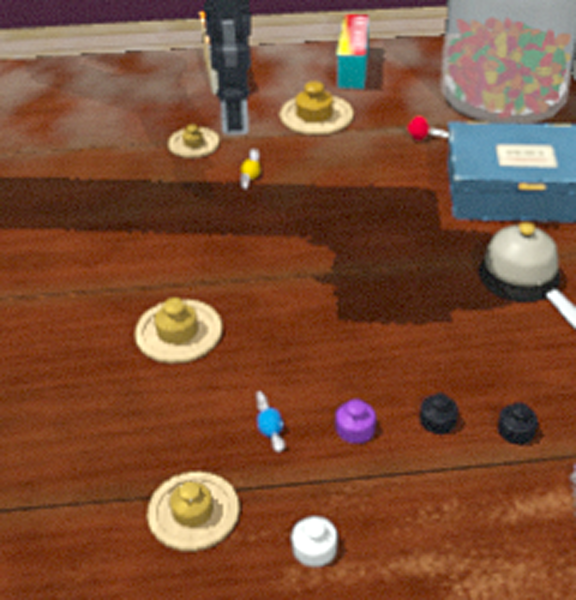

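All four stand upright in their rests at (314,102), (176,320), (190,503) and (192,138); the sweets lie unmoved and the arm is clear.

```bash
python3 -c "
from station import *
print(sign_off())"
```

```text
the job is handed in; nothing more can be done
None
```

All four brass weights stand upright and released in their own rests, placed largest to smallest; both sweets lie where they were, and I handed the job in after about 27 s of the 96 s, though sign-off returned no verdict.

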